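Shut the dust guard over the steam weight

TASK

Stand the washed steel steam weight upright in the round nest in the open bay of the drying box and let go of it. Then push the box's sliding dust guard shut over it, gently and by feel, until its latch clicks and holds; do not ram the guard against the stop behind the latch, and leave the cup and saucer where they are.

Things in the scene. Friction and masses are not known exactly. Their poses are not given: they have to be found in the camera images.
- box: Steel drying box, fixed. Origin: on the table under the box; its x axis points across the box to its far side, its y axis along the direction in which the guard closes, z up. Walls from x -75 to 75 and y -170 to 190, 72 mm high, 5 mm thick; floor 8 mm thick. The bay to load is inside y 15 to 185, x -70 to 70; the other bay (y below 10) holds cutlery.
- nest (a point): Centre of the round nest on the floor of the bay (8 mm above the table), box frame (0, 115, 8) mm: a rim 4 mm high, 42 mm inner and 50 mm outer diameter.
- weight_mid (a point): Centre (27 mm above its foot) of the loose steel steam weight: a standing, round solid of revolution 54 mm tall, 32 mm diameter up to 40 mm, then a narrower neck and a 26 mm knob on top; about 0.13 kg (0.09 to 0.18).
- tab (a point): Centre of the upright steel push tab on the guard, 100 mm above the table: 44 mm wide across (box x), 10 mm thick (box y), reaching from 79 to 121 mm above the table. It moves with the guard, 15 mm ahead of the guard's rear edge. Push its rear face (box -y side) towards box +y.
- guard (a joint): Travel (m) of the guard along the box's +y. Clear 155 x 178 mm panel in an aluminium frame, top 79 mm above the table; at 0 its front edge is at box y 23 mm; starts at 0 to 0.03. Sliding friction 1.5 N. It catches somewhere between 0.159 and 0.181: that point differs from box to box and no reading shows it, so feel for it (see the catch).
- catch: Adjustable latch outside the far wall at the closing end (box x 75-100, y 160-236, up to 97 mm high; origin and axes are the box's). Over the last 25 mm before the catching point a sprung pawl rides up a ramp and the push needed rises to about 9 N; then it drops (click) and the push falls; 2 mm on the guard meets a stiff rubber stop (15 N/mm). More than 18 N on pawl and stop is ramming.
- cup: White plastic cup, 72 mm wide, 85 mm tall, origin under its centre. Leave alone.
- saucer: White ceramic saucer, 120 mm wide, 18 mm tall, origin under its centre. Leave alone.
Things that resemble listed ones, but are neither listed nor needed, are in the scene too. Leave any blue look-alike of the part that bears weight_mid alone.

How it is judged:
By the outcome, as a careful person would: the job done as asked, in the order asked, and still so for the second after the job is handed in, with the robot touching nothing.
It also fails if it takes over 62 s, if anything falls off the work surface, if the arm or the gripper's body presses on something with over 40 N, if the wrist force passes 120 N, or if a joint passes its speed limit or range.

ROBOT

A 6-joint arm with a two-finger parallel gripper is mounted at the origin on the work surface. World frame = base frame: x ahead of the robot, y to its left, z up, the work surface at z = 0. Lengths are in m, angles in rad, forces in N, time in s.
With the tool pointing down it reaches from about 0.35 to 0.85 m from the base axis. Payload 8.1 kg.
Tool frame: the origin (TCP) lies midway between the tips of the shut fingers; the grasp point (between the pads) lies 19 mm behind it; y points along the fingers, x is the direction in which the jaws open and shut, and the axes are right-handed (so a half turn about y gives the same grasp; the last joint's range is limited). The gripper opens to 93 mm and grips with 3 to 60 N. Pads are 15 mm wide; open, the fingers measure 128 mm over their backs; the gripper's body (75 mm by 188 mm) begins 65 mm behind the grasp point.
Start: joints at [-1.191, 0.13, 1.488, -0, 1.523, -0.085], TCP at [0.269, -0.536, 0.219] pointing down, gripper open.
Joint ranges: [-2.96, 2.96], [-0.89, 2.26], [0.02, 2.5], [-1.34, 4.48], [0, 2.73], [-2.66, 2.66]. Speed limits (rad/s): [2.39, 2.39, 2.79, 3.14, 3.14, 3.14].

INTERFACE

Orientations are given as a unit quaternion [w, x, y, z].
In Python, from bench import env gives the robot as it stands.
- The arm moves only by the shell command python3 -m creep 'ROWS' [OPENING] [FORCE]. ROWS is JSON, a list of rows, each a list of 6 numbers: the shift along the world's x, y, z in m, then the turn, a rotation vector about the world's x, y, z in rad. A call has 1 to 20 rows; each row shifts and turns the commanded pose from where the row before left it; what a row does not reach is not made up. A row lasts 1/12 s, in which the tool goes at most 41.7 mm and 7.16 degrees, less where a joint would pass 70% of its speed; a pose out of reach is approached as far as the arm can. A call with a gripper value outside its range is refused whole. OPENING is the opening, from 0 (shut) to 1 (fully open), set as the call begins (- or left out, the last holds). The fingers move at their own pace and stop on an object; FORCE is the grip in N (left out, the last holds). Time passes only in rows, so rows that do not move let the fingers close. It gives the time, the measured TCP pose, the force and the opening at its end, in the units of the state.
- env.get_state(): the state, without advancing time (a new reading comes with each control period).
- env.capture(name): name is "scene" or "top" or "wrist"; returns (picture, depth): 384x512x3 uint8, blue, green, red; 384x512 float32, m along the optical axis (not along the pixel's ray), 0 where there is no reading.
- env.camera_model(name): a dict with "fx", "fy", "cx", "cy" (pixels), "extrinsics" (4x4, takes a point from world to camera coordinates). Camera axes: x right, y up, looking along -z (the intrinsics and any distortion apply to the point x, -y, -z); pixel columns grow to the right and rows downward; lengths in m; the calibration is good to about 2 mm. A picture is of the moment at which its call begins: read the wrist's pose just before it. camera_model takes no time and is no camera call; for the wrist camera it gives the pose at the moment of the call.
- env.job_done(): hands the job in, once; it reports no verdict.
The state is a dict: "time_s": time; "q": joint angles; "joint_velocities": joint speeds; "joint_torque": joint torques, N m; "tool_pos": TCP position; "tcp_rot": TCP orientation; "ft_force": force on the tool from outside, world axes, zero at the start; "ft_torque": the same for the moment, N m; "grip_width": finger opening in m.
Only numpy, scipy, OpenCV 4.12 (cv2) and the standard library are available. Lean on these libraries where they do the work, as an engineer would, in place of code of your own. Each camera call takes 0.05 s, during which the arm holds its last target. There are 200 camera calls.

## Working session

There is one attempt and no reset: what is moved stays moved. The work goes in short steps, Python scripts to look and compute and a shell command to move; the robot and the scene stay as the last step left them, time stands still between calls to the robot, and variables do not carry over. Pictures are saved under pics/ and viewed, about 8 in all and at most 12, crops included, and the job is handed in when it is done.

```bash
ls; mkdir -p pics; cat > h.py <<'E'
import numpy as np, cv2
from bench import env
def snap(n,f):
    m=env.camera_model(n); p,d=env.capture(n); cv2.imwrite(f'pics/{f}.png',p); np.savez(f'pics/{f}.npz',p=p,d=d,E=m['extrinsics'],k=[m['fx'],m['fy'],m['cx'],m['cy']]); return m
def load(f): return np.load(f'pics/{f}.npz')
def w(z,u,v,D=None):
    fx,fy,cx,cy=z['k']; d=z['d'][int(round(v)),int(round(u))] if D is None else D
    c=np.array([(u-cx)/fx*d,-(v-cy)/fy*d,-d,1]); return (np.linalg.inv(z['E'])@c)[:3]
def atz(z,u,v,h):
    a=w(z,u,v,.1);b=w(z,u,v,1.); return a+(b-a)*(h-a[2])/(b[2]-a[2])
def px(z,P):
    c=z['E']@np.append(P,1); fx,fy,cx,cy=z['k']; return cx+fx*c[0]/-c[2], cy-fy*c[1]/-c[2]
E
python3 - <<'E'
from h import *
s=env.get_state(); print({k:np.round(v,3) for k,v in s.items()})
for n in ['scene','top','wrist']:
    m=snap(n,n+'0'); print(m.keys())
a=[cv2.imread(f'pics/{n}0.png') for n in ['scene','top']]
cv2.imwrite('pics/s0.png',cv2.resize(a[0],(800,600)));cv2.imwrite('pics/t0.png',cv2.resize(a[1],(800,600)))
E
```

```text
pics
{'time_s': np.float64(0.0), 'q': array([-1.191,  0.131,  1.489, -0.   ,  1.523, -0.085]), 'joint_velocities': array([-0.   , -0.001,  0.001, -0.001, -0.   , -0.002]), 'joint_torque': array([ 1.0000e-03, -5.5984e+01, -4.9176e+01,  7.7000e-02,  3.6000e-02,
       -0.0000e+00]), 'tool_pos': array([ 0.269, -0.536,  0.218]), 'tcp_rot': array([ 0.602, -0.601,  0.372, -0.371]), 'ft_force': array([ 0.32 , -0.237, -0.203]), 'ft_torque': array([0.031, 0.008, 0.031]), 'grip_width': np.float64(0.093)}
dict_keys(['fx', 'fy', 'cx', 'cy', 'extrinsics'])
dict_keys(['fx', 'fy', 'cx', 'cy', 'extrinsics'])
dict_keys(['fx', 'fy', 'cx', 'cy', 'extrinsics'])
```

View pics/s0.png

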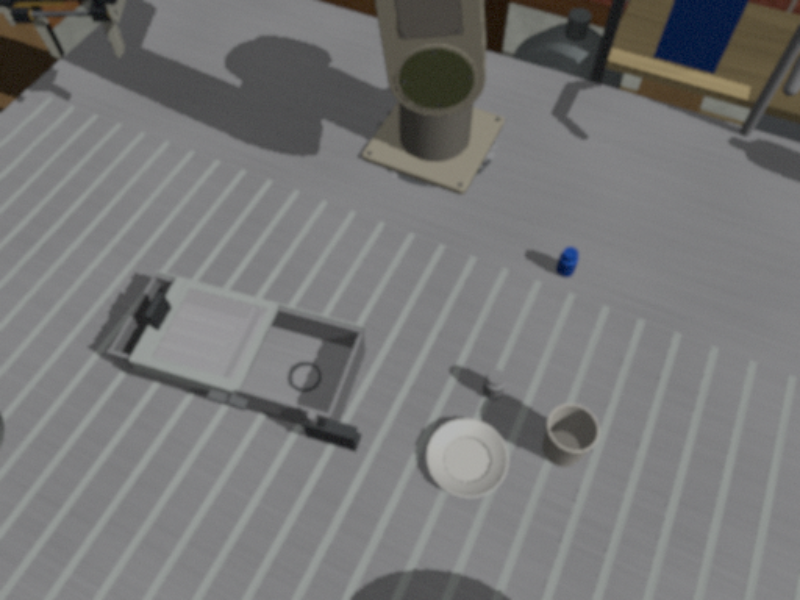

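View pics/t0.png

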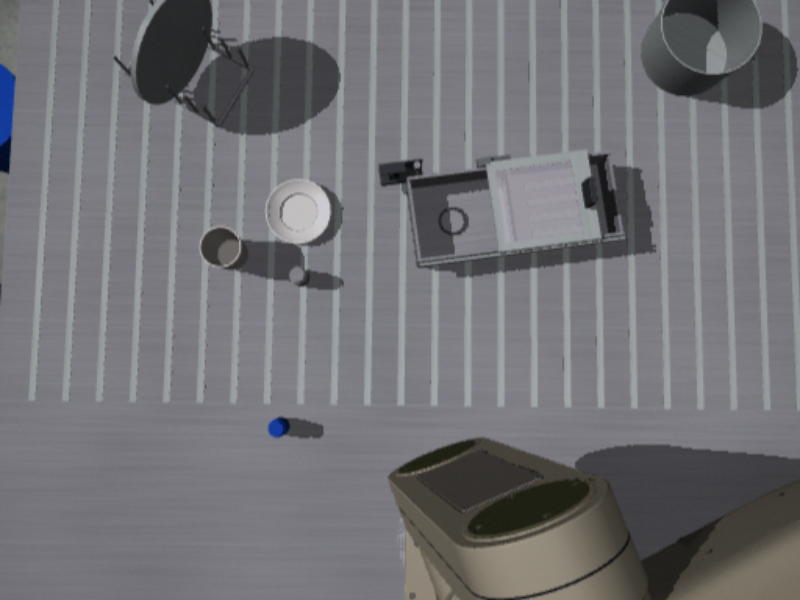

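The steel weight is at scene (494,382) and top (299,276). The possible confusion is the blue look-alike at scene (568,262) and top (278,427). The saucer is at top (299,211), the cup at (221,247) and the nest at (453,220). The catch is at (400,172) and the tab at (590,193). I choose the grey one and check it in a close crop.

```bash
python3 - <<'E'
from h import *
z=load('top0'); p=z['p']
# crops: box region and weight region (orig px)
a=cv2.resize(p[90:180,238:418],None,fx=4.4,fy=4.4,interpolation=cv2.INTER_CUBIC)
b=cv2.resize(p[110:190,120:225],None,fx=2.5,fy=2.5,interpolation=cv2.INTER_CUBIC)
zs=load('scene0');c=cv2.resize(zs['p'][215:315,265:390],None,fx=2.0,fy=2.0,interpolation=cv2.INTER_CUBIC)
W=np.zeros((600,800,3),np.uint8);W[:a.shape[0],:a.shape[1]]=a[:,:800];W[398:598,:262]=b;W[398:598,300:550]=c;cv2.imwrite('pics/c0.png',W)
print(z['k'],np.linalg.inv(z['E']).round(3))
for n,u,v in [('weight',299,276),('nest',453,220),('floor',470,205),('tab',590,193),('saucer',299,211),('cup',221,247),('catch',400,172),('guard',540,200)]:
    print(n,w(z,u*.64,v*.64).round(4))
E
```

```text
[419.89262899 419.89262899 255.57005436 191.01614356] [[ 0.013  0.996 -0.088  0.318]
 [-1.     0.014  0.006  0.132]
 [ 0.007  0.088  0.996  1.191]
 [ 0.     0.     0.     1.   ]]
weight [0.455  0.3005 0.0541]
nest [0.5676 0.0285 0.0081]
floor [ 0.5963 -0.0027  0.0064]
tab [ 0.5914 -0.188   0.1255]
saucer [0.5804 0.3106 0.0073]
cup [0.5118 0.4506 0.0072]
catch [0.6321 0.127  0.091 ]
guard [ 0.5891 -0.1147  0.0819]
```

View pics/c0.png

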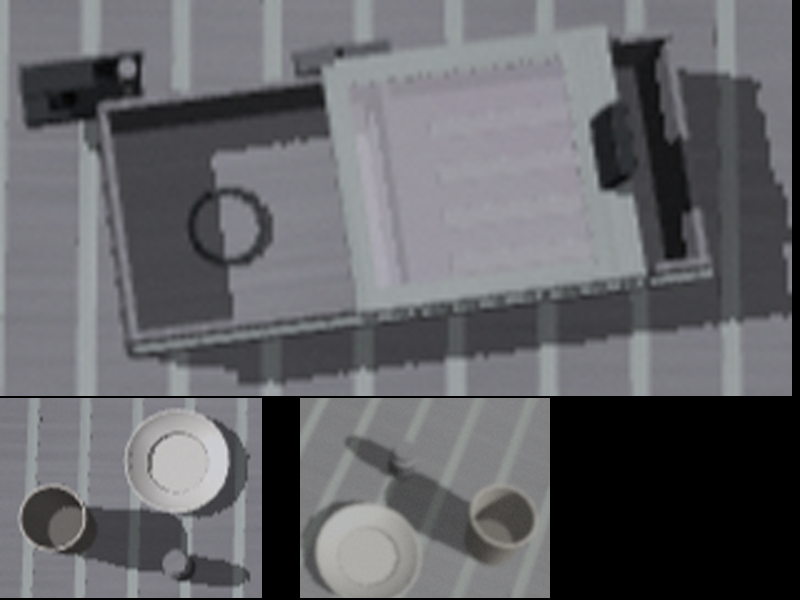

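Top crop: the chosen part is light steel (crop 178,563) with a knob, standing alone between cup and saucer. The nest is at crop (230,226). Box corners in the crop are (135,347), (100,105), (708,272) and (665,40). The guard's front edge is at about x 340 and the tab is at about (612,145).

```bash
python3 - <<'E'
from h import *
from scipy.spatial.transform import Rotation as R
z=load('top0'); f=lambda u,v:(238+u/4.4,90+v/4.4)
nest=atz(z,*f(230,226),.012); print('nest',nest)
C={'nl':(135,349),'fl':(98,103),'nr':(710,272),'fr':(667,38)}
P={k:atz(z,*f(*v),.072) for k,v in C.items()}
for k,v in P.items(): print(k,v.round(4))
B={'nl':(-75,190),'fl':(75,190),'nr':(-75,-170),'fr':(75,-170)}
src=np.array([B[k] for k in B]+[(0,115)])/1000; dst=np.array([P[k][:2] for k in B]+[nest[:2]])
sc,dc=src.mean(0),dst.mean(0); r,rs=R.align_vectors(np.c_[dst-dc,np.zeros(5)],np.c_[src-sc,np.zeros(5)])
print('yaw of box',r.as_euler('xyz',degrees=True)); M=r.as_matrix()[:2,:2]; o=dc-M@sc; print('origin',o); print('res mm',((dst-(src@M.T+o))*1000).round(1))
b=lambda p:(M.T@(np.array(p[:2])-o)*1000).round(1)
for n,uv,h in [('guardfront',(340,180),.079),('tab',(612,145),.1)]: print(n,b(atz(z,*f(*uv),h)))
# weight top centroid from depth
d=z['d'];pts=[];
for v in range(165,190):
  for u in range(180,205):
    q=w(z,u,v)
    if .047<q[2]<.065: pts.append(q)
pts=np.array(pts);print('weight',len(pts),pts.mean(0),pts.min(0),pts.max(0))
s=env.get_state();print(R.from_quat(s['tcp_rot'],scalar_first=True).as_matrix().round(3))
E
```

```text
nest [0.56512004 0.02786603 0.012     ]
nl [0.4755 0.0908 0.072 ]
fl [0.6285 0.1152 0.072 ]
nr [ 0.5281 -0.2621  0.072 ]
fr [ 0.6749 -0.2378  0.072 ]
yaw of box [0.         0.         8.09062613]
origin [ 0.57878336 -0.08389746]
res mm [[-2.3 -2.9]
 [ 2.2  0.4]
 [-0.3  0.7]
 [-2.   3.8]
 [ 2.5 -2.1]]
guardfront [ 8.9 49.7]
tab [   4.9 -112.3]
weight 73 [0.45724208 0.30499515 0.05391906] [0.44530524 0.29294502 0.04833358] [0.47051993 0.317603   0.05787057]
[[ 0.448 -0.001  0.894]
 [-0.894  0.001  0.448]
 [-0.001 -1.     0.   ]]
```

```bash
python3 -m creep '[[0.008,0.035,0,0,0,-0.054],[0.008,0.035,0,0,0,-0.054],[0.008,0.035,0,0,0,-0.054],[0.008,0.035,0,0,0,-0.054],[0.008,0.035,0,0,0,-0.054],[0.008,0.035,0,0,0,-0.053],[0.008,0.035,0,0,0,0],[0.008,0.035,0,0,0,0],[0.008,0.035,0,0,0,0],[0.008,0.035,0,0,0,0],[0.008,0.035,0,0,0,0],[0.008,0.035,0,0,0,0]]' 0.75 && python3 -m creep '[[0.008,0.035,0,0,0,0],[0.008,0.035,0,0,0,0],[0.008,0.035,0,0,0,0],[0.008,0.035,0,0,0,0],[0.008,0.035,0,0,0,0],[0.008,0.035,0,0,0,0],[0.008,0.035,0,0,0,0],[0.008,0.035,0,0,0,0],[0.008,0.035,0,0,0,0],[0.008,0.035,0,0,0,0],[0.008,0.035,0,0,0,0],[0.004,0.02,0,0,0,0],[0,0,0,0,0,0],[0,0,0,0,0,0]]'
python3 - <<'E'
from h import *
from scipy.spatial.transform import Rotation as R
s=env.get_state();print(s['q'].round(3),s['tool_pos'].round(4),R.from_quat(s['tcp_rot'],scalar_first=True).as_matrix().round(3),s['ft_force'].round(2))
snap('wrist','w1');z=load('w1');cv2.imwrite('pics/w1b.png',cv2.resize(z['p'],(800,600)));print(np.linalg.inv(z['E']).round(3))
E
```

```text
time_s: 1.15
tool_pos: [0.3648, -0.1147, 0.2186]
tcp_rot: [0.534, -0.534, 0.463, -0.464]
ft_force: [0.8, 0.1, -0.3]
grip_width: 0.07
time_s: 2.32
tool_pos: [0.4565, 0.2894, 0.2179]
tcp_rot: [-0.534, 0.535, -0.463, 0.463]
ft_force: [-0.1, 0.0, 0.7]
grip_width: 0.0698
[ 0.47  -0.029  1.654 -0.     1.518  1.897] [0.4565 0.2894 0.2179] [[ 0.143 -0.001  0.99 ]
 [-0.99  -0.001  0.143]
 [ 0.001 -1.    -0.001]] [-0.05  0.01  0.66]
[[ 0.143  0.949  0.281  0.535]
 [-0.99   0.137  0.042  0.301]
 [ 0.001 -0.284  0.959  0.385]
 [ 0.     0.     0.     1.   ]]
```

View pics/w1b.png

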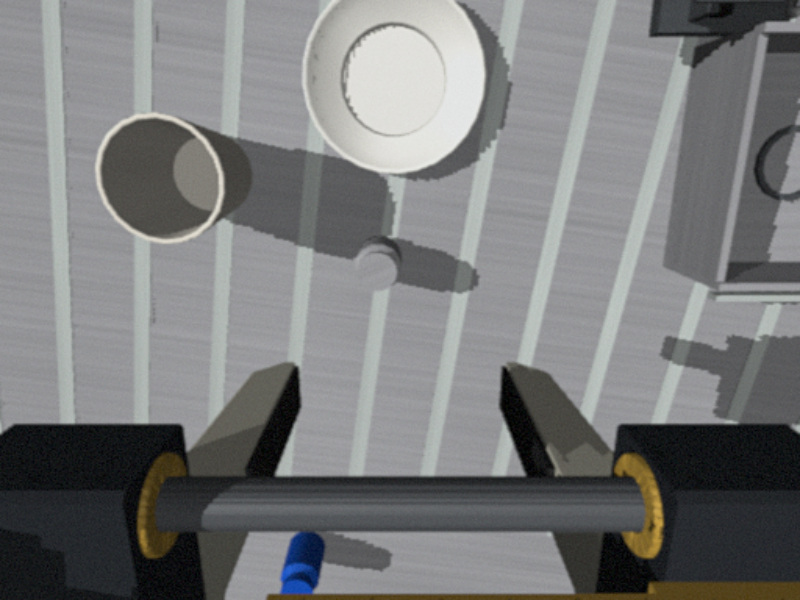

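The wrist picture shows the steel weight standing, its knob top at about (376,270), the cup at (160,178) and the saucer at (395,80). The blue one is at (300,560), behind the jaws.

```bash
python3 - <<'E'
from h import *
z=load('w1');print(atz(z,376*.64,271*.64,.054), w(z,376*.64,271*.64))
pts=np.array([w(z,u,v) for v in range(150,192) for u in range(215,270) if z['d'][v,u]>0])
k=pts[(abs(pts[:,2]-.054)<.003)];print('knobtop',len(k),k.mean(0),k.min(0),k.max(0),(k.min(0)+k.max(0))/2)
n=atz(z,795*.64,162*.64,.012);print('nest approx',n)
E
```

```text
[0.45755774 0.30514199 0.054     ] [0.45781051 0.30512893 0.05508486]
knobtop 503 [0.45803311 0.30489855 0.05477929] [0.44479029 0.29239216 0.05120084] [0.47059234 0.31773507 0.05667724] [0.45769132 0.30506362 0.05393904]
nest approx [0.56564328 0.02920768 0.012     ]
```

```bash
python3 -m creep '[[0.001,0.0155,-0.02,0,0,0],[0,0,-0.03,0,0,0],[0,0,-0.03,0,0,0],[0,0,-0.03,0,0,0],[0,0,-0.03,0,0,0],[0,0,-0.03,0,0,0],[0,0,-0.02,0,0,0],[0,0,-0.01,0,0,0],[0,0,-0.009,0,0,0],[0,0,0,0,0,0],[0,0,0,0,0,0]]' && python3 -m creep '[[0,0,0,0,0,0],[0,0,0,0,0,0],[0,0,0,0,0,0],[0,0,0,0,0,0],[0,0,0,0,0,0],[0,0,0,0,0,0]]' 0 25 && python3 -m creep '[[0,0,0.005,0,0,0],[0,0,0.02,0,0,0],[0,0,0.03,0,0,0],[0,0,0.03,0,0,0],[0,0,0.03,0,0,0],[0,0,0.03,0,0,0],[0,0,0.03,0,0,0],[0,0,0,0,0,0],[0,0,0,0,0,0]]'
```

```text
time_s: 3.28
tool_pos: [0.4586, 0.3041, 0.0106]
tcp_rot: [0.534, -0.534, 0.463, -0.464]
ft_force: [-0.7, 0.9, 0.2]
grip_width: 0.0698
time_s: 3.78
tool_pos: [0.4581, 0.3043, 0.0099]
tcp_rot: [0.534, -0.534, 0.463, -0.463]
ft_force: [-0.6, -0.4, 0.3]
grip_width: 0.0342
time_s: 4.53
tool_pos: [0.4593, 0.3049, 0.1874]
tcp_rot: [0.536, -0.533, 0.463, -0.464]
ft_force: [-0.2, 0.2, -1.3]
grip_width: 0.0314
```

```bash
python3 -m creep '[[0.0106,-0.0276,0,0,0,0],[0.0106,-0.0276,0,0,0,0],[0.0106,-0.0276,0,0,0,0],[0.0106,-0.0276,0,0,0,0],[0.0106,-0.0276,0,0,0,0],[0.0106,-0.0276,0,0,0,0],[0.0106,-0.0276,0,0,0,0],[0.0106,-0.0276,0,0,0,0],[0.0106,-0.0276,0,0,0,0],[0.0106,-0.0276,0,0,0,0],[0,0,0,0,0,0],[0,0,0,0,0,0],[0,0,0,0,0,0]]'
python3 - <<'E'
from h import *
from scipy.spatial.transform import Rotation as R
s=env.get_state();print(s['tool_pos'].round(4),R.from_quat(s['tcp_rot'],scalar_first=True).as_matrix().round(3),s['ft_force'].round(2))
snap('wrist','w2');z=load('w2');cv2.imwrite('pics/w2b.png',cv2.resize(z['p'],(800,600)))
print(np.array(px(z,[.565,.0285,.012]))/.64)
E
```

```text
time_s: 5.62
tool_pos: [0.5629, 0.0285, 0.183]
tcp_rot: [-0.534, 0.535, -0.464, 0.463]
ft_force: [1.0, -0.8, -0.3]
grip_width: 0.0314
[0.5629 0.0285 0.183 ] [[ 0.141 -0.003  0.99 ]
 [-0.99   0.001  0.141]
 [-0.001 -1.    -0.003]] [ 0.96 -0.82 -0.29]
[400.69276646 270.13005597]
```

View pics/w2b.png

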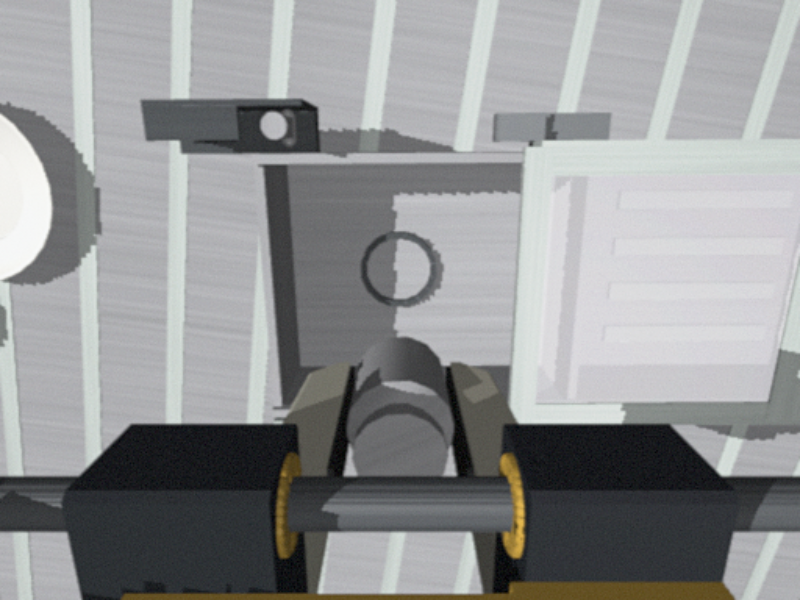

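The ring is centred at (401,269), which matches my nest estimate of (0.565, 0.028). The weight hangs straight between the pads.

```bash
python3 -m creep '[[0.0025,0,-0.01,0,0,0],[0,0,-0.025,0,0,0],[0,0,-0.025,0,0,0],[0,0,-0.025,0,0,0],[0,0,-0.025,0,0,0],[0,0,-0.015,0,0,0],[0,0,-0.01,0,0,0],[0,0,0,0,0,0],[0,0,0,0,0,0],[0,0,0,0,0,0]]'
python3 - <<'E'
from h import *
s=env.get_state();print(s['tool_pos'].round(4),s['ft_force'].round(2))
snap('wrist','w3');z=load('w3');cv2.imwrite('pics/w3b.png',cv2.resize(z['p'],(800,600)))
print(np.array(px(z,[.565,.0285,.012]))/.64)
E
```

```text
time_s: 6.5
tool_pos: [0.5675, 0.0285, 0.0509]
tcp_rot: [0.535, -0.534, 0.463, -0.464]
ft_force: [0.3, 0.2, -1.0]
grip_width: 0.0317
[0.5675 0.0285 0.0509] [ 0.26  0.23 -1.  ]
[399.42660808 350.63930419]
```

View pics/w3b.png

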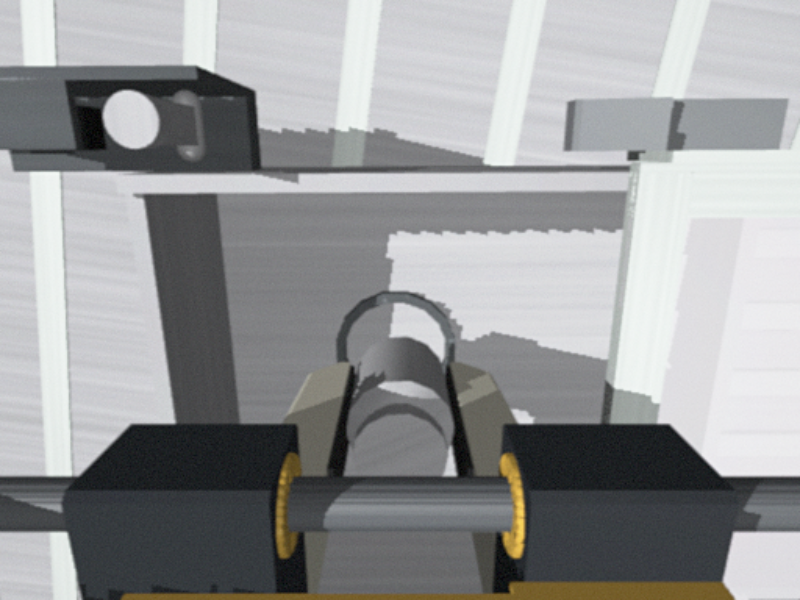

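The ring spans x 338–456 in the picture, its far outer edge at y≈291. I check these against the projection.

```bash
python3 - <<'E'
from h import *
z=load('w3');a=np.radians(8.09);bx=np.array([np.cos(a),np.sin(a),0]);by=np.array([-np.sin(a),np.cos(a),0]);n=np.array([.565,.0285,.012])
for v in (bx,by,-by): print(np.array(px(z,n+.025*v))/.64)
print('far edge seen at',atz(z,397*.64,291*.64,.012)-.025*bx)
print('L/R', atz(z,338*.64,342*.64,.012), atz(z,456*.64,342*.64,.012))
print('held knob top', np.array(px(z,[.5675,.0285,.0509-.0099+.054]))/.64)
E
```

```text
[399.48545691 293.61229428]
[340.3442151  350.59596927]
[458.4971341 350.6826304]
far edge seen at [0.56595198 0.02966347 0.012     ]
L/R [0.56519314 0.05465483 0.012     ] [0.57222475 0.00546753 0.012     ]
held knob top [400.86748065 455.27305979]
```

```bash
python3 -m creep '[[-0.0015,0.0006,0,0,0,0],[0,0,-0.008,0,0,0],[0,0,-0.008,0,0,0],[0,0,-0.008,0,0,0],[0,0,-0.004,0,0,0],[0,0,-0.002,0,0,0],[0,0,0,0,0,0],[0,0,0,0,0,0]]' ; python3 -m creep '[[0,0,-0.001,0,0,0],[0,0,0,0,0,0]]'
```

```text
time_s: 7.22
tool_pos: [0.5648, 0.0287, 0.0192]
tcp_rot: [-0.534, 0.534, -0.463, 0.463]
ft_force: [-0.3, 0.2, -1.6]
grip_width: 0.0314
time_s: 7.38
tool_pos: [0.5652, 0.0287, 0.0187]
tcp_rot: [0.534, -0.534, 0.463, -0.463]
ft_force: [-0.8, -0.1, -1.3]
grip_width: 0.0311
```

```bash
python3 -m creep '[[0,0,-0.0007,0,0,0],[0,0,0,0,0,0]]'; python3 -m creep '[[0,0,-0.0005,0,0,0],[0,0,0,0,0,0]]'
```

```text
time_s: 7.55
tool_pos: [0.5652, 0.0287, 0.0186]
tcp_rot: [0.534, -0.534, 0.463, -0.463]
ft_force: [-2.5, 0.7, 5.1]
grip_width: 0.0315
time_s: 7.72
tool_pos: [0.5653, 0.0287, 0.0186]
tcp_rot: [0.534, -0.534, 0.463, -0.463]
ft_force: [-5.5, -0.2, 10.8]
grip_width: 0.0314
```

Contact came at TCP z 0.0186. That is the nest floor; resting on the rim would have read about 0.022. I relieve the press, open and retreat.

```bash
python3 -m creep '[[0,0,0.0007,0,0,0],[0,0,0,0,0,0]]'; python3 -m creep '[[0,0,0,0,0,0],[0,0,0,0,0,0],[0,0,0,0,0,0],[0,0,0,0,0,0]]' 0.65; python3 -m creep '[[0,0,0.005,0,0,0],[0,0,0.015,0,0,0],[0,0,0.03,0,0,0],[0,0,0.03,0,0,0],[0,0,0.03,0,0,0],[0,0,0.03,0,0,0],[0,0,0.03,0,0,0],[0,0,0,0,0,0],[0,0,0,0,0,0]]'
python3 - <<'E'
from h import *
snap('wrist','w4');z=load('w4');cv2.imwrite('pics/w4b.png',cv2.resize(z['p'],(800,600)))
E
```

```text
time_s: 7.88
tool_pos: [0.5653, 0.0288, 0.0186]
tcp_rot: [0.534, -0.534, 0.463, -0.464]
ft_force: [-0.7, -0.0, 4.6]
grip_width: 0.0315
time_s: 8.22
tool_pos: [0.5648, 0.0288, 0.0179]
tcp_rot: [-0.534, 0.534, -0.463, 0.463]
ft_force: [0.4, 0.2, -0.3]
grip_width: 0.0537
time_s: 8.97
tool_pos: [0.5667, 0.0287, 0.1913]
tcp_rot: [0.535, -0.533, 0.462, -0.465]
ft_force: [0.3, 0.3, -0.9]
grip_width: 0.0605
```

View pics/w4b.png

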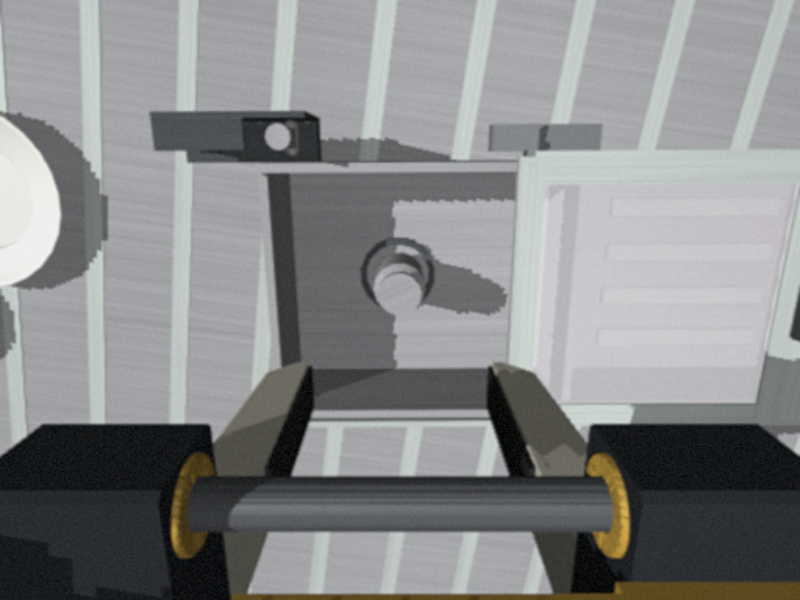

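The weight stands upright inside the ring (top (399,290), ring around (398,272)). Next I move to behind the tab, turning the jaws across the box and shutting them.

```bash
python3 -m creep '[[0.0027,-0.0198,0,0,0,0.1208],[0.0027,-0.0198,0,0,0,0.1208],[0.0027,-0.0198,0,0,0,0.1208],[0.0027,-0.0198,0,0,0,0.1208],[0.0027,-0.0198,0,0,0,0.1208],[0.0027,-0.0198,0,0,0,0.1208],[0.0027,-0.0198,0,0,0,0.1208],[0.0027,-0.0198,0,0,0,0.1208],[0.0027,-0.0198,0,0,0,0.1208],[0.0027,-0.0198,0,0,0,0.1208],[0.0027,-0.0198,0,0,0,0.1208],[0.0027,-0.0198,0,0,0,0.1208],[0.0027,-0.0198,0,0,0,0.1208],[0,0,0,0,0,0],[0,0,0,0,0,0]]' 0 30
python3 - <<'E'
from h import *
from scipy.spatial.transform import Rotation as R
s=env.get_state();print(s['q'].round(3),R.from_quat(s['tcp_rot'],scalar_first=True).as_matrix().round(3))
snap('wrist','w5');z=load('w5');cv2.imwrite('pics/w5b.png',cv2.resize(z['p'],(800,600)))
E
```

```text
time_s: 10.27
tool_pos: [0.5989, -0.229, 0.1858]
tcp_rot: [0.706, -0.705, -0.048, 0.05]
ft_force: [-0.4, 0.5, -1.1]
grip_width: 0.0
[-0.445  0.26   1.401  0.     1.484 -0.583] [[ 0.991 -0.003 -0.137]
 [ 0.137  0.002  0.991]
 [-0.003 -1.     0.002]]
```

View pics/w5b.png

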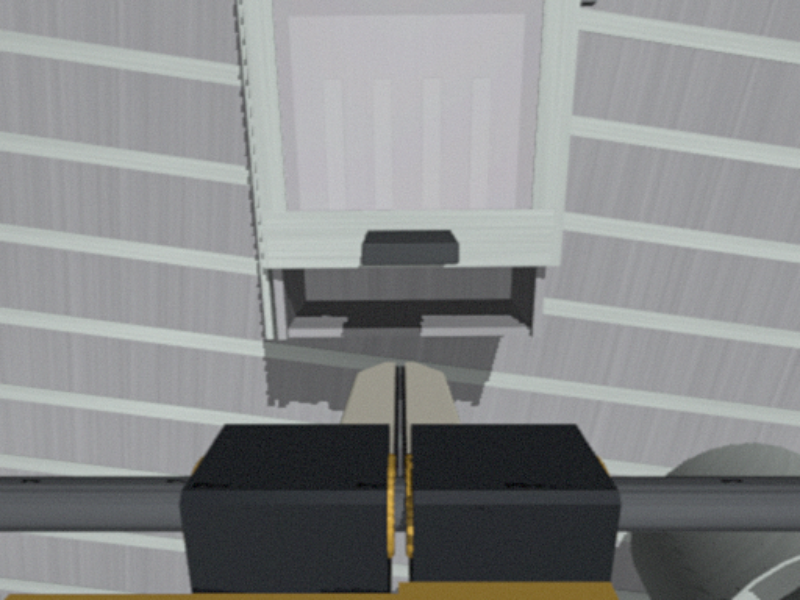

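The tab is at (410,248), its rear top edge near y≈264, x 361–458. The fingers are behind it, pointing slightly left of its centre.

```bash
python3 - <<'E'
from h import *
z=load('w5')
L,Rr=atz(z,362*.64,264*.64,.121),atz(z,459*.64,264*.64,.121);print(L,Rr,np.linalg.norm(L-Rr),np.degrees(np.arctan2(*(Rr-L)[[1,0]])))
for v in range(144,176,2): print(v,w(z,262,v).round(4))
for u,v in [(566,262),(263,265),(577,10),(243,10)]: print(u,v,atz(z,u*.64,v*.64,.079).round(4))
E
```

```text
[ 0.57775507 -0.20188941  0.121     ] [ 0.62134529 -0.19583007  0.121     ] 0.04400935651390234 7.91379046912225
144 [ 0.598  -0.1869  0.0799]
146 [ 0.5982 -0.1884  0.0803]
148 [ 0.5982 -0.189   0.0875]
150 [ 0.598 -0.189  0.098]
152 [ 0.5979 -0.1891  0.1073]
154 [ 0.5977 -0.1892  0.116 ]
156 [ 0.5977 -0.1896  0.1221]
158 [ 0.5979 -0.191   0.1219]
160 [ 0.5981 -0.1923  0.1226]
162 [ 0.5983 -0.1938  0.1219]
164 [ 0.5985 -0.1953  0.1217]
166 [ 0.5987 -0.1967  0.1216]
168 [ 0.5989 -0.1979  0.1225]
170 [ 0.6011 -0.2084  0.0798]
172 [ 0.6046 -0.2255  0.0087]
174 [ 0.6049 -0.2275  0.0093]
566 262 [ 0.6838 -0.195   0.079 ]
263 265 [ 0.5233 -0.219   0.079 ]
577 10 [ 0.6616 -0.0764  0.079 ]
243 10 [ 0.5061 -0.0979  0.079 ]
```

```bash
python3 -m creep '[[0.005,0.0007,-0.01,0,0,0],[0,0,-0.025,0,0,0],[0,0,-0.025,0,0,0],[0,0,-0.025,0,0,0],[0,0,-0.014,0,0,0],[0,0,0,0,0,0],[0,0,0,0,0,0]]' ; python3 -m creep '[[-0.0007,0.005,0,0,0,0],[-0.0007,0.005,0,0,0,0],[-0.0007,0.005,0,0,0,0],[0,0,0,0,0,0],[0,0,0,0,0,0]]'; python3 -m creep '[[-0.0003,0.002,0,0,0,0],[-0.0003,0.002,0,0,0,0],[0,0,0,0,0,0]]'
```

```text
time_s: 10.9
tool_pos: [0.6045, -0.2269, 0.0882]
tcp_rot: [0.706, -0.705, -0.049, 0.051]
ft_force: [0.6, 0.6, 1.2]
grip_width: 0.0005
time_s: 11.32
tool_pos: [0.6035, -0.2126, 0.0901]
tcp_rot: [-0.705, 0.706, 0.051, -0.05]
ft_force: [-0.5, 0.2, -0.4]
grip_width: 0.0002
time_s: 11.57
tool_pos: [0.6023, -0.2087, 0.0892]
tcp_rot: [0.705, -0.705, -0.05, 0.05]
ft_force: [0.8, 0.2, -0.3]
grip_width: 0.0004
```

```bash
for i in 1; do python3 -m creep '[[-0.0003,0.002,0,0,0,0],[0,0,0,0,0,0]]'; python3 -m creep '[[-0.0003,0.002,0,0,0,0],[0,0,0,0,0,0]]'; python3 -m creep '[[-0.0003,0.002,0,0,0,0],[-0.0003,0.002,0,0,0,0],[-0.0003,0.002,0,0,0,0]]';done | grep -v rot
```

```text
time_s: 11.73
tool_pos: [0.6021, -0.2069, 0.0892]
ft_force: [0.1, 0.7, 0.3]
grip_width: 0.0005
time_s: 11.9
tool_pos: [0.6017, -0.2048, 0.0891]
ft_force: [0.4, -0.8, -0.2]
grip_width: 0.0007
time_s: 12.15
tool_pos: [0.6008, -0.1989, 0.0891]
ft_force: [0.1, -0.8, -0.1]
grip_width: 0.0005
```

```bash
(python3 -m creep '[[-0.0004,0.003,0,0,0,0],[-0.0004,0.003,0,0,0,0]]'; python3 -m creep '[[-0.0004,0.003,0,0,0,0],[-0.0004,0.003,0,0,0,0]]'; python3 -m creep '[[-0.0004,0.003,0,0,0,0],[-0.0004,0.003,0,0,0,0]]')| grep -v rot
python3 - <<'E'
from h import *
snap('wrist','w6');z=load('w6');cv2.imwrite('pics/w6b.png',cv2.resize(z['p'],(640,480)))
E
```

```text
time_s: 12.32
tool_pos: [0.5999, -0.1927, 0.0891]
ft_force: [-0.7, -2.1, 0.0]
grip_width: 0.0005
time_s: 12.48
tool_pos: [0.5991, -0.1866, 0.0891]
ft_force: [-0.6, -1.7, 0.2]
grip_width: 0.0005
time_s: 12.65
tool_pos: [0.5983, -0.1805, 0.0891]
ft_force: [-0.1, -1.4, -0.1]
grip_width: 0.0006
```

View pics/w6b.png

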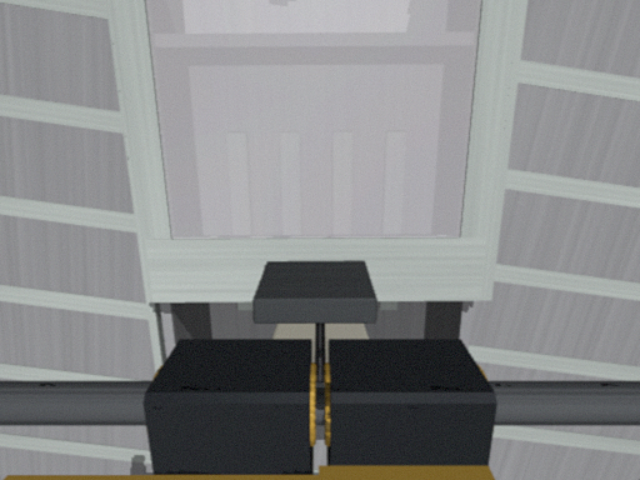

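The fingers push on the centre of the tab ((315,300) in this picture), and the force of ~1.5 N matches plain sliding friction. Now I work out the guard's travel.

```bash
python3 - <<'E'
from h import *
z=load('w6');s=env.get_state()['tool_pos'];k=.8
a=np.radians(7.95);u=np.array([-np.sin(a),np.cos(a),0])
o=np.array([.5655,.029,0])-.115*u
for z5,uv in (('w5',(410,264,.64)),('w6',(315,321,.8))):
    q=load(z5);P=atz(q,uv[0]*uv[2],uv[1]*uv[2],.121);print(z5,P,'rear y',(P-o)@u,'t',(P-o)@u+.145)
print('tcp box y',(s-o)@u)
E
```

```text
w5 [ 0.59933068 -0.19889025  0.121     ] rear y -0.11537911397014379 t 0.0296208860298562
w6 [ 0.59515217 -0.17061916  0.121     ] rear y -0.08680180491070817 t 0.05819819508929182
tcp box y -0.09650030042824509
```

```bash
(python3 -m creep '[[-0.0007,0.005,0,0,0,0],[-0.0007,0.005,0,0,0,0],[-0.0007,0.005,0,0,0,0],[-0.0007,0.005,0,0,0,0],[-0.0007,0.005,0,0,0,0],[-0.0007,0.005,0,0,0,0],[-0.0007,0.005,0,0,0,0]]'; python3 -m creep '[[-0.0007,0.005,0,0,0,0],[-0.0007,0.005,0,0,0,0],[-0.0007,0.005,0,0,0,0],[-0.0007,0.005,0,0,0,0],[-0.0007,0.005,0,0,0,0],[-0.0004,0.003,0,0,0,0],[-0.0003,0.002,0,0,0,0]]';python3 -m creep '[[-0.0003,0.002,0,0,0,0],[-0.0003,0.002,0,0,0,0],[-0.0003,0.002,0,0,0,0]]')| grep -v rot
```

```text
time_s: 13.28
tool_pos: [0.5934, -0.1453, 0.0891]
ft_force: [-0.2, -2.6, 0.4]
grip_width: 0.0003
time_s: 13.87
tool_pos: [0.5893, -0.1154, 0.0891]
ft_force: [-0.8, -2.0, -1.0]
grip_width: 0.0005
time_s: 14.12
tool_pos: [0.5885, -0.1099, 0.0891]
ft_force: [-0.5, -1.4, -0.5]
grip_width: 0.0005
```

```bash
(python3 -m creep '[[-0.0003,0.002,0,0,0,0],[-0.0003,0.002,0,0,0,0]]';python3 -m creep '[[-0.0003,0.002,0,0,0,0],[-0.0003,0.002,0,0,0,0]]';python3 -m creep '[[-0.0003,0.002,0,0,0,0],[-0.0003,0.002,0,0,0,0]]';python3 -m creep '[[-0.0003,0.002,0,0,0,0],[-0.0003,0.002,0,0,0,0]]')| egrep 'pos|force'
```

```text
tool_pos: [0.5879, -0.1058, 0.0891]
ft_force: [0.3, -2.1, -0.7]
tool_pos: [0.5873, -0.1018, 0.0891]
ft_force: [-0.7, -1.8, -1.3]
tool_pos: [0.5867, -0.0977, 0.0891]
ft_force: [-0.5, -1.9, -0.9]
tool_pos: [0.5862, -0.0947, 0.0891]
ft_force: [1.9, -6.7, -3.2]
```

```bash
(python3 -m creep '[[0,0,0,0,0,0],[0,0,0,0,0,0]]';python3 -m creep '[[-0.0001,0.001,0,0,0,0],[0,0,0,0,0,0]]';python3 -m creep '[[-0.0001,0.001,0,0,0,0],[0,0,0,0,0,0]]')| egrep 'pos|force'
```

```text
tool_pos: [0.5862, -0.0942, 0.0891]
ft_force: [0.4, -4.9, -2.6]
tool_pos: [0.5861, -0.0935, 0.0892]
ft_force: [1.6, -5.5, -2.6]
tool_pos: [0.5859, -0.0926, 0.0891]
ft_force: [0.4, -4.9, -2.5]
```

```bash
(python3 -m creep '[[-0.0001,0.001,0,0,0,0],[-0.0002,0.001,0,0,0,0]]';python3 -m creep '[[-0.0001,0.001,0,0,0,0],[-0.0002,0.001,0,0,0,0]]';python3 -m creep '[[-0.0001,0.001,0,0,0,0],[-0.0001,0.001,0,0,0,0]]';python3 -m creep '[[-0.0001,0.001,0,0,0,0],[-0.0002,0.001,0,0,0,0],[0,0,0,0,0,0]]')| egrep 'pos|force'
```

```text
tool_pos: [0.5857, -0.091, 0.0891]
ft_force: [1.1, -7.3, -3.4]
tool_pos: [0.5854, -0.089, 0.0891]
ft_force: [2.2, -8.0, -2.8]
tool_pos: [0.5851, -0.0871, 0.0891]
ft_force: [0.8, -8.7, -3.2]
tool_pos: [0.5848, -0.0849, 0.0891]
ft_force: [0.4, -8.1, -3.6]
```

```bash
(python3 -m creep '[[-0.0001,0.001,0,0,0,0],[0,0,0,0,0,0]]';python3 -m creep '[[-0.0001,0.001,0,0,0,0],[0,0,0,0,0,0]]';python3 -m creep '[[-0.0002,0.001,0,0,0,0],[0,0,0,0,0,0]]')| egrep 'pos|force'
```

```text
tool_pos: [0.5846, -0.0839, 0.0891]
ft_force: [1.2, -7.1, -1.7]
tool_pos: [0.5845, -0.083, 0.0891]
ft_force: [0.5, -8.6, -1.6]
tool_pos: [0.5844, -0.082, 0.0891]
ft_force: [0.2, -7.6, -2.1]
```

```bash
(python3 -m creep '[[-0.0001,0.0008,0,0,0,0],[0,0,0,0,0,0]]';python3 -m creep '[[-0.0001,0.0008,0,0,0,0],[0,0,0,0,0,0]]')| egrep 'pos|force'
```

```text
tool_pos: [0.5842, -0.0812, 0.0891]
ft_force: [-0.1, -7.7, -2.7]
tool_pos: [0.5841, -0.0806, 0.0891]
ft_force: [0.4, -8.1, -3.1]
```

```bash
(python3 -m creep '[[-0.0001,0.0008,0,0,0,0],[0,0,0,0,0,0]]';python3 -m creep '[[-0.0001,0.0008,0,0,0,0],[0,0,0,0,0,0]]')| egrep 'pos|force'
```

```text
tool_pos: [0.584, -0.0798, 0.0891]
ft_force: [0.7, -8.2, -2.8]
tool_pos: [0.5839, -0.0789, 0.0891]
ft_force: [-0.3, -8.3, -2.1]
```

```bash
(python3 -m creep '[[-0.0001,0.0008,0,0,0,0],[0,0,0,0,0,0]]';python3 -m creep '[[-0.0001,0.0008,0,0,0,0],[0,0,0,0,0,0]]';python3 -m creep '[[-0.0001,0.0008,0,0,0,0],[0,0,0,0,0,0]]')| egrep 'pos|force'
```

```text
tool_pos: [0.5837, -0.0779, 0.0891]
ft_force: [0.2, -6.5, -2.0]
tool_pos: [0.5836, -0.0766, 0.0891]
ft_force: [0.4, -5.3, -0.5]
tool_pos: [0.5835, -0.075, 0.0891]
ft_force: [-0.6, -1.0, -0.5]
```

```bash
(python3 -m creep '[[0,0,0,0,0,0],[0,0,0,0,0,0]]';python3 -m creep '[[-0.0001,0.0005,0,0,0,0],[0,0,0,0,0,0]]')| egrep 'pos|force'
```

```text
tool_pos: [0.5838, -0.0747, 0.0893]
ft_force: [0.0, 0.0, 0.2]
tool_pos: [0.5837, -0.0744, 0.0892]
ft_force: [-0.4, -0.9, 0.8]
```

```bash
(python3 -m creep '[[-0.0001,0.0005,0,0,0,0],[0,0,0,0,0,0]]')| egrep 'pos|force'
python3 - <<'E'
from h import *
snap('scene','s7');snap('wrist','w7')
z=load('w7');p=z['p'];s=load('s7')['p']
W=np.zeros((600,800,3),np.uint8);W[:300,:400]=cv2.resize(p,(400,300));W[:300,400:]=cv2.resize(s[165:295,55:240],(400,300),interpolation=cv2.INTER_CUBIC);W[300:,:400]=cv2.resize(s,(400,300));cv2.imwrite('pics/m7.png',W)
E
```

```text
tool_pos: [0.5835, -0.0741, 0.0891]
ft_force: [0.2, 0.3, -0.3]
```

View pics/m7.png

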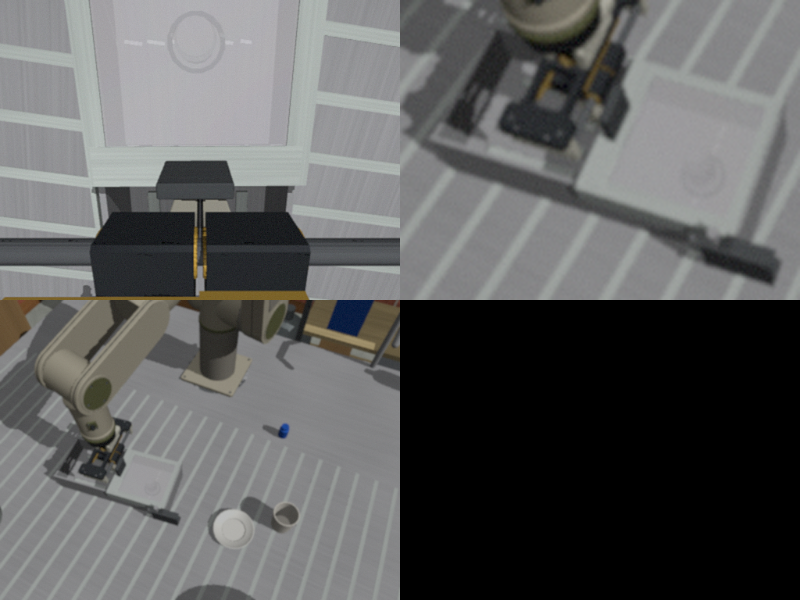

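The picture shows the guard over the bay, the weight still standing in its ring beneath it (195,40), and cup and saucer in place. The push went from about 8 N to 0, so I back off, measuring the tab before and after.

```bash
python3 -m creep '[[0.0004,-0.003,0,0,0,0],[0.0014,-0.01,0,0,0,0],[0.0014,-0.01,0,0,0,0],[0,0,0.02,0,0,0],[0,0,0.03,0,0,0],[0,0,0.03,0,0,0],[0,0,0.02,0,0,0],[0,0,0,0,0,0],[0,0,0,0,0,0]]'
python3 - <<'E'
from h import *
snap('wrist','w8');snap('top','t8');snap('scene','s8')
a=np.radians(7.95);u=np.array([-np.sin(a),np.cos(a),0]);o=np.array([.5655,.029,0])-.115*u
for n in ('w7','w8'):
    z=load(n);fx=z['k'];pts=np.array([w(z,c,r) for r in range(150,300) for c in range(190,320) if z['d'][r,c]>0])
    b=(pts-o)@u; m=(abs(pts[:,2]-.1215)<.002)&(b>-.02)&(b<.06); k=b[m]; print(n,m.sum(),'tab top y range',np.percentile(k,[3,50,97]).round(4))
z=load('w8');W=np.zeros((600,800,3),np.uint8);W[:300,:400]=cv2.resize(z['p'],(400,300));W[:300,400:]=cv2.resize(load('s8')['p'],(400,300));W[300:,:400]=cv2.resize(load('t8')['p'][70:200,110:420],(400,300));cv2.imwrite('pics/m8.png',W)
for f in ('top0','t8'):
    q=load(f);print(f,[w(q,c*.64,r*.64).round(3) for c,r in ((299,211),(221,247))])
print(env.get_state()['time_s'])
E
```

```text
time_s: 19.05
tool_pos: [0.5879, -0.0987, 0.191]
tcp_rot: [-0.705, 0.706, 0.051, -0.048]
ft_force: [-0.9, -0.1, 0.1]
grip_width: 0.0004
w7 2446 tab top y range [0.0195 0.0268 0.0318]
w8 541 tab top y range [0.0219 0.0249 0.0279]
top0 [array([0.58 , 0.311, 0.007]), array([0.512, 0.451, 0.007])]
t8 [array([0.58 , 0.311, 0.008]), array([0.512, 0.452, 0.003])]
19.2
```

View pics/m8.png

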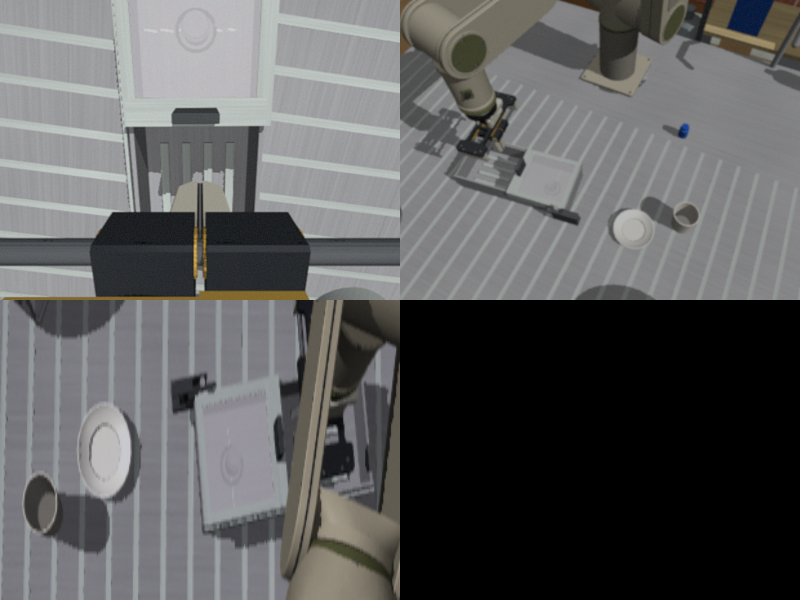

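```bash
python3 - <<'E'
from h import *
a=np.radians(7.95);u=np.array([-np.sin(a),np.cos(a),0]);o=np.array([.5655,.029,0])-.115*u
for n,c in (('w7',(205,290)),('w8',(225,275))):
    z=load(n)
    for col in np.linspace(*c,5).astype(int):
        k=[(w(z,col,r)-o)@u for r in range(120,262) if abs(w(z,col,r)[2]-.1215)<.0025]
        k=[x for x in k if .01<x<.04]; print(n,col,len(k),np.round([min(k),max(k)],4))
E
```

```text
w7 205 23 [0.022 0.032]
w7 226 28 [0.0195 0.0317]
w7 247 28 [0.0194 0.0321]
w7 268 27 [0.0195 0.0318]
w7 290 26 [0.0187 0.0318]
w8 225 15 [0.0221 0.0316]
w8 237 14 [0.0218 0.0315]
w8 250 15 [0.0219 0.0316]
w8 262 15 [0.0219 0.0318]
w8 275 15 [0.0221 0.0318]
```

```bash
python3 -c "
from bench import env
print(env.job_done())"
```

```text
the job is handed in; nothing more can be done
None
```

The steel weight is standing upright and released in the nest, and the dust guard is shut over it. I handed the job in at about 19 s of robot time; no verdict was reported.

- **Weight:** I gripped it at about 31.5 mm width. It touched the nest floor at the expected height (about 0.0186 m TCP; resting on the rim would have read about 0.022 m). I let go, and pictures before and after closing show it upright in the ring.
- **Guard:** I pushed it by feel, in steps of 1 mm or less over the last part. The push rose to about 8 N (highest reading 8.7 N) and then dropped to about 0 N, which I took as the click. Forces were only read at the end of each call. I added two 0.5 mm steps, which met no more than 0.9 N, so the stop was never reached.
- **Latch holding:** After I backed the fingers away, the tab's front edge was unchanged within 0.1 mm (box y 31.8 mm before, 31.7 mm after). That puts the guard's travel at about 0.167, within the given catching range. I did not pull back on it to test the latch.
- **Cup and saucer:** Both looked unmoved in the last pictures. The saucer's reading changed by 1 mm in height; the cup's changed by 4 mm in height and 1 mm sideways.
- **A check that disagreed:** My first tab comparison seemed to show the front edge about 4 mm further back. I put that down to gripper parts getting into the sample and percentile cut-offs, and the column-by-column check above did not confirm it.

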